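# Shut the cap tin with its nested lids, then take off the outer lid alone

### The arm

A 6-joint arm with a two-finger parallel gripper is mounted at the origin on the work surface. World frame = base frame: x ahead of the robot, y to its left, z up, the work surface at z = 0. Lengths are in m, angles in degrees, forces in N, time in s.
With the tool pointing down it reaches from about 0.375 to 0.9 m from the base axis. Payload 3.1 kg.
Tool frame: the origin (TCP) lies at the very end of the fingers, on their centre line; the grasp point (between the pads) lies 19 mm behind it (grip_point_offset is the distance from the TCP to the grasp point, in m); y points along the fingers, x is the direction in which the jaws open and shut, and the axes are right-handed (so a half turn about y gives the same grasp; the last joint's range is limited). The gripper opens to 87 mm and grips with 3 to 60 N. Pads are 19 mm wide; open, the fingers measure 117 mm over their backs; the gripper's body (75 mm by 190 mm) begins 51 mm behind the grasp point.
Start: joints at [55.262, 30.224, 82.088, -0, 67.689, -10.227], TCP at [0.259, 0.569, 0.223] pointing down, gripper open.
Joint ranges: [-176.69, 176.69], [-43.24, 126.21], [12.49, 139.97], [-82, 262], [0, 151.66], [-163.58, 163.58]. Speed limits (degrees/s): [159.86, 159.86, 180, 180, 180, 180].

### API

Orientations are given as a 3x3 rotation matrix whose columns are the frame's x, y, z axes.
In Python, from rig import * gives the robot as it stands.
- The arm moves only by the tool send_rows, never from a script. Its argument "moves" is text: rows parted by semicolons, each of 5 numbers parted by spaces: the finger opening in mm, from 0 to 87, then the shift along the tool's x, y, z in mm, then the turn about the tool's y in degrees. In form: fingers dx dy dz yaw; .... A call has 1 to 20 rows; each row shifts and turns the commanded pose from where the row before left it, along the tool's axes as they then stand; what a row does not reach is not made up. A row lasts 1/12 s, in which the tool goes at most 41.7 mm and 7.16 degrees, less where a joint would pass 70% of its speed; a pose out of reach is approached as far as the arm can. A call is refused whole if a number of a shift passes 41.7 or a number of a turn 7.16, either way. A call with a gripper value outside its range is refused whole. The fingers move at their own pace and stop on an object; the grip force is fixed at half the most. Time passes only in rows, so rows that do not move let the fingers close. It gives the time, the measured TCP pose, the force and the opening at its end, in the units of the state.
- read_state(): the state, without advancing time (a new reading comes with each control period).
- capture(name): name is "scene" or "top" or "wrist"; returns a dict with "image" (400x640x3 uint8, blue, green, red), "z_map" (400x640 float32, m along the optical axis (not along the pixel's ray), 0 where there is no reading), "mtx" (3x3 intrinsics, pixels), "origin" and "rotation" of the camera in the world; the wrist camera has in their place "tool_from_camera" (4x4, takes a point from camera to tool coordinates, whose origin is the TCP and whose axes are the tool frame's). Camera axes: x right, y up, looking along -z (the intrinsics and any distortion apply to the point x, -y, -z); pixel columns grow to the right and rows downward; lengths in m; the calibration is good to about 2 mm. A picture is of the moment at which its call begins: read the wrist's pose just before it.
- hand_in(): hands the job in, once; it reports no verdict.
Trained networks look in a picture, given as the dict that the camera call returned (one of the last four; its "shot" number tells which), for a name from the list of things; names that differ only in an ending like _2 or _b are one class to them, and where a whole thing is asked for, a point or a joint stands for the part that bears it (a point fixed in the world has none). Each returns a list of dicts, best first, with "p" (0 to 1); they miss things now and then, are a little off and sometimes report something else, mostly with a low value. They report only what shows in the picture. A call takes as long as a camera call. They do not tell look-alikes from the thing itself.
- search_frame(picture, name): "bbox" ([left, top, right, bottom] in pixels, round what is visible of it).
- masks_of(picture, name): "region" (400x640 bool, what is visible of it) and "bbox" ([left, top, right, bottom] in pixels, round what is visible of it).
- mark_of(picture, name): "pixel" ([row, column] in pixels: a listed point, or the origin of a listed thing).
The state is a dict: "time_s": time; "joint_positions": joint angles; "qvel": joint speeds; "tau": joint torques, N m; "position": TCP position; "tcp_rot": TCP orientation; "force": force on the tool from outside, world axes, zero at the start; "moment": the same for the moment, N m; "opening": opening from 0.0 (shut) to 1.0 (fully open).
Only numpy, scipy, OpenCV 4.12 (cv2) and the standard library are available. Lean on these libraries where they do the work, as an engineer would, in place of code of your own. Each camera call takes 0.05 s, during which the arm holds its last target. There are 200 camera calls.

### The job

The small round tin of valve caps stands open, and its two lids stand beside it one inside the other: pick both lids up together by the inner lid's knob, which sticks up through the outer lid, lower them straight onto the tin until the inner lid is home in its mouth, and only then let go of the knob. Then take the outer lid by its collar and lift it off alone, leaving the inner lid seated, and finish still holding the outer lid level and still about 10 cm above where it sat, for me to take from the gripper. Do not shift the tin, and leave the pump, tray, hex key and brake lever where they lie.

Things in the scene. Friction and masses are not known exactly. Their poses are not given: they have to be found in the camera images.
- tin: Open round steel tin, loose, upright on the table, 0.8 kg: outside diameter 100 mm, wall 4 mm, 70 mm high, small brass caps inside below 30 mm. Origin at the centre of its underside, z up; rim at z = 70. It starts left or right of the middle, the lids on the other side.
- inner_lid: Aluminium inner lid, 0.16 kg, round. Origin: centre of the plug's underside, z up. Plug dia 85 mm, z 0-14 (5 mm chamfer at foot); disc dia 98, z 14-18; boss dia 22 to z 24, tapering to a stem dia 12 at z 30. Starts on the table on its plug, outer lid resting on it. Home in the tin: disc on the rim, origin on the tin's axis (play 3.5 mm) 56 mm above the tin's origin.
- knob (a point): Centre of the inner lid's black cylindrical knob, dia 16 mm, 20 mm high, upright on the stem, 60 mm above the inner lid's origin. It sticks up through the outer lid, its underside 6 mm above the collar's top. Lifting by it carries both lids.
- outer_lid: Steel outer lid, 0.14 kg, round. Origin: centre of the top plate's underside, z up. Plate dia 116 mm, z 0-4, central hole dia 26; skirt down to z -16, inside dia 110. Rests loose on the inner lid's disc, its origin 18 mm above the inner lid's, centred within 2 mm by the boss; on the shut tin 74 mm above the tin's underside.
- collar (a point): Middle of the outer lid's grip, an upright tube (collar) round the hole: outside dia 34 mm, inside 26, 22 mm high, standing on the plate, 15 mm above the outer lid's origin. Lifting by it takes the outer lid alone; the inner lid's knob (nested: from 6 to 26 mm above the collar's top) passes through it.
- pump: Bystander: black plastic hand pump lying on the table, 210 mm long along its x, 34 mm wide, 31 mm high, loose. Origin under its middle.
- cap_tray: Bystander: green ceramic tray 110 x 150 x 22 mm (x, y, z) with a few valve caps in it, loose on the table. Origin at the centre of its underside.
- hex_key: Bystander: steel L-shaped hex key 6 mm thick lying flat, long arm 96 mm along its x, short arm 30 mm to +y at the +x end, loose. Origin on the table near the middle of the long arm.
- brake_lever: Bystander: chrome brake lever lying flat between the two work places, 135 mm long along its x, 22 mm wide, 18 mm high, loose. Origin on the table near its middle. (A shut aluminium tool case 90 mm high, fixed, lies beyond x = 0.74 m.)
Mind the look-alikes: they are no part of the job. What is shaped like the tin but orange is not meant.

How it is judged (in metres and radians):
On the way, in this order (a step that is already met when the one before it is completed fails the run):
1. both lids, still nested, are lowered home on the tin while the knob is still held (horizontal distance between inner_lid and tin below 0.006 m and z of inner_lid in the frame of tin below 0.062 m and z of outer_lid in the frame of inner_lid below 0.023 m and contact force between the fingers and inner_lid above 0.5 N), for 0.1 s.
2. the knob is let go, the inner lid home in the tin and the outer lid resting on it (horizontal distance between inner_lid and tin below 0.006 m and z of inner_lid in the frame of tin below 0.059 m and z of outer_lid in the frame of inner_lid below 0.022 m and contact force between the fingers and inner_lid below 0.1 N), for 0.2 s.
3. the outer lid, held in the fingers, comes off the inner lid, which stays seated (z of outer_lid in the frame of inner_lid above 0.048 m and contact force between the fingers and outer_lid above 0.5 N and horizontal distance between inner_lid and tin below 0.006 m and z of inner_lid in the frame of tin below 0.059 m), for 0.1 s.
At the end, for the whole second after the job is handed in: Fingers hold the outer lid, level within 0.25 rad, still, its origin 0.144 to 0.26 m above the table, clear of tin and inner lid; the inner lid is home in the upright tin: within 6 mm of its axis, 3 mm of its seated height, tilt under 0.06 rad; fingers off it (height (world z) of outer_lid between 0.144 and 0.26 m and contact force between the fingers and outer_lid above 0.5 N and contact force between outer_lid and inner_lid below 0.05 N and contact force between outer_lid and tin below 0.05 N and angle between outer_lid's own z axis and vertical below 0.25 rad and linear speed of outer_lid below 0.05 m/s and horizontal distance between inner_lid and tin below 0.006 m and z of inner_lid in the frame of tin between 0.052 and 0.059 m and angle between inner_lid's own z axis and vertical below 0.06 rad and angle between tin's own z axis and vertical below 0.03 rad and contact force between the fingers and inner_lid below 0.1 N); the arm keeps its last pose, push and grip.
It fails at once if the outer lid is parted from the inner lid while the inner lid is not home in the tin (distance between outer_lid and inner_lid above 0.032 m and (horizontal distance between inner_lid and tin above 0.008 m or z of inner_lid in the frame of tin above 0.062 m)).
It fails at once if the tin is shifted more than 3 cm or tipped (distance of tin from where it was at the start of the episode above 0.03 m or angle between tin's own z axis and vertical above 0.25 rad).
It fails at once if a bystander is moved more than 3 cm (distance of any of pump, cap_tray, hex_key, brake_lever from where it was at the start of the episode above 0.03 m).
It also fails if it takes over 54 s, if anything falls off the work surface, if the arm or the gripper's body presses on something with over 40 N, if the wrist force passes 120 N, or if a joint passes its speed limit or range.

## Working session

There is one attempt and no reset: what is moved stays moved. The work goes in short steps, Python scripts to look and compute and a tool call to move; the robot and the scene stay as the last step left them, time stands still between calls to the robot, and variables do not carry over. Pictures are saved under pics/ and viewed, about 8 in all and at most 12, crops included, and the job is handed in when it is done.

Besides the shell and the picture viewer there is one more tool, called after ">>>" by a JSON object that holds its "name" and its "arguments". send_rows: Moves the arm, as the interface text tells. Its arguments: {"type":"object","properties":{"moves":{"type":"string"}},"required":["moves"]}

```bash
mkdir -p pics
cat > h.py <<'E'
from rig import *
import numpy as np, cv2
def pose(p,st=None):
    if 'origin' in p: return np.array(p['rotation']),np.array(p['origin'])
    T=np.array(p['tool_from_camera']); R=np.array(st['tcp_rot']); t=np.array(st['position'])
    return R@T[:3,:3], R@T[:3,3]+t
def ray(p,r,c,st=None):
    K=np.array(p['mtx']); R,o=pose(p,st)
    d=np.array([(c-K[0,2])/K[0,0],-(r-K[1,2])/K[1,1],-1.]); return o,R@d
def atz(p,r,c,z,st=None):
    o,d=ray(p,r,c,st); return o+d*(z-o[2])/d[2]
def bydepth(p,r,c,st=None):
    o,d=ray(p,r,c,st); z=p['z_map'][int(round(r)),int(round(c))]; return o+d*z
def cloud(p,st=None):
    K=np.array(p['mtx']); R,o=pose(p,st); z=p['z_map']; r,c=np.mgrid[:400,:640]
    d=np.stack([(c-K[0,2])/K[0,0],-(r-K[1,2])/K[1,1],-np.ones_like(z)],-1)
    P=(d*z[...,None])@R.T+o; P[z<=0]=np.nan; return P
E
python3 - <<'E'
from h import *
st=read_state(); print(st['time_s'],st['position'],np.round(st['tcp_rot'],3).tolist(),st['force'],st['opening'])
ims=[]
for n in ['top','scene']:
    p=capture(n); cv2.imwrite(f'pics/{n}0.png',p['image'])
    for t in ['tin','inner_lid','knob','collar','outer_lid','brake_lever','pump','cap_tray','hex_key']:
        for m in mark_of(p,t)[:3]:
            r,c=m['pixel']; print(n,t,round(m['p'],2),np.round([r,c]),np.round(bydepth(p,r,c),3))
    print(np.round(p['mtx'],1).tolist(),np.round(p['origin'],3),p.get('dist'),p.keys())
    ims.append(p['image'])
E
```

```text
0.0 [0.25882717 0.56806017 0.22158031] [[0.415, -0.001, -0.91], [0.91, -0.002, 0.415], [-0.002, -1.0, 0.0]] [-0.89617658  0.00985669 -0.28044899] 0.9999915044987543
top tin 0.84 [179. 389.] [ 0.579 -0.15   0.032]
top tin 0.74 [136. 433.] [ 0.696 -0.266  0.022]
top inner_lid 0.56 [212. 248.] [0.49  0.204 0.041]
top collar 0.74 [217. 245.] [0.478 0.212 0.043]
top outer_lid 0.97 [211. 242.] [0.492 0.215 0.067]
top brake_lever 0.58 [165. 330.] [0.616 0.002 0.011]
top pump 0.88 [229. 184.] [0.447 0.372 0.02 ]
top cap_tray 0.73 [213. 488.] [ 0.497 -0.41   0.007]
top hex_key 0.68 [231. 335.] [ 0.446 -0.014  0.007]
[[381.5, 0.0, 325.6], [0.0, 381.5, 198.1], [0.0, 0.0, 1.0]] [0.438 0.014 0.995] None dict_keys(['image', 'z_map', 'mtx', 'origin', 'rotation', 'shot'])
scene tin 0.82 [296. 270.] [ 0.71  -0.271  0.026]
scene tin 0.58 [247. 280.] [ 0.622 -0.176  0.058]
scene inner_lid 0.47 [166. 356.] [0.503 0.212 0.033]
scene knob 0.62 [166. 359.] [0.507 0.222 0.032]
scene knob 0.36 [154. 358.] [0.493 0.228 0.072]
scene collar 0.6 [162. 354.] [0.487 0.219 0.037]
scene outer_lid 0.58 [164. 355.] [0.5   0.211 0.042]
scene outer_lid 0.2 [144. 380.] [0.46  0.373 0.011]
scene brake_lever 0.77 [225. 330.] [0.624 0.002 0.009]
scene pump 0.56 [144. 379.] [ 0.445  0.381 -0.001]
scene cap_tray 0.58 [275. 184.] [ 0.505 -0.413  0.008]
scene hex_key 0.47 [194. 290.] [ 0.443 -0.015  0.001]
scene hex_key 0.24 [277. 185.] [ 0.512 -0.414  0.007]
[[381.3, 0.0, 313.6], [0.0, 381.3, 203.2], [0.0, 0.0, 1.0]] [ 1.135 -0.458  0.909] None dict_keys(['image', 'z_map', 'mtx', 'origin', 'rotation', 'shot'])
```

Run:
```python
import cv2
a=cv2.imread('pics/top0.png')[90:300,130:530]
cv2.imwrite('pics/v1.png',cv2.resize(a,(800,420),interpolation=cv2.INTER_CUBIC))
```

```text
(no output)
```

View pics/v1.png

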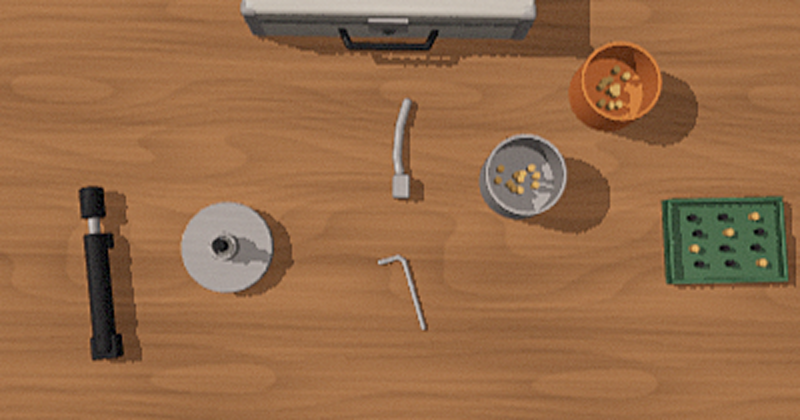

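Picture 1: the grey tin is at about (row 178, col 392) in the full image. The orange look-alike is at (132, 440) and isn't meant; the task asks for the steel tin. The nested lids, with the black knob, are at (213, 243).

```bash
cat >> h.py <<'E'
from scipy.optimize import least_squares
def circ(xy,r=None):
    xy=xy[np.isfinite(xy).all(1)]; c=xy.mean(0)
    s=least_squares(lambda q: np.hypot(*(xy-q[:2]).T)-(r or q[2]),[*c,.05],loss='soft_l1',f_scale=.002)
    return s.x
def hullcirc(P,c,rad,z0,z1):
    m=(np.hypot(P[...,0]-c[0],P[...,1]-c[1])<rad)&(P[...,2]>z0)&(P[...,2]<z1)
    Q=P[m]
    if len(Q)<8: return len(Q)
    h=cv2.convexHull(Q[:,:2].astype(np.float32))[:,0]
    (x,y),r=cv2.minEnclosingCircle(h)
    return len(Q),np.round([*circ(h),x,y,r],4),'z med/max',np.round([np.median(Q[:,2]),Q[:,2].max()],4)
E
python3 - <<'E'
from h import *
for n in ['top','scene']:
    p=capture(n); P=cloud(p)
    print(n,'plate',hullcirc(P,(.49,.212),.075,.015,.03),hullcirc(P,(.49,.212),.075,.015,.034))
    print('collar/knob',hullcirc(P,(.49,.212),.04,.032,.1),hullcirc(P,(.49,.212),.04,.05,.1))
    print('rim',hullcirc(P,(.583,-.16),.07,.06,.09))
p=capture('wrist'); print(np.round(p['tool_from_camera'],3).tolist(),p['mtx'][0][0])
E
```

```text
top plate (1486, array([0.4874, 0.222 , 0.0574, 0.4876, 0.2218, 0.0582]), 'z med/max', array([0.023 , 0.0299])) (1497, array([0.4874, 0.222 , 0.0574, 0.4876, 0.2218, 0.0582]), 'z med/max', array([0.023 , 0.0334]))
collar/knob (118, array([0.4874, 0.2213, 0.0161, 0.4875, 0.2214, 0.0167]), 'z med/max', array([0.0462, 0.0752])) (43, array([0.4873, 0.2214, 0.0075, 0.4871, 0.2213, 0.0078]), 'z med/max', array([0.0704, 0.0752]))
rim (265, array([ 0.5785, -0.1512,  0.0494,  0.579 , -0.1513,  0.05  ]), 'z med/max', array([0.07  , 0.0749]))
scene plate (591, array([0.491 , 0.2219, 0.0579, 0.4911, 0.2219, 0.0602]), 'z med/max', array([0.022 , 0.0299])) (603, array([0.491 , 0.2219, 0.0579, 0.4911, 0.2219, 0.0602]), 'z med/max', array([0.022 , 0.0339]))
collar/knob (99, array([0.491 , 0.2213, 0.0167, 0.4918, 0.2216, 0.0179]), 'z med/max', array([0.0436, 0.0711])) (35, array([0.4907, 0.2214, 0.0085, 0.4916, 0.222 , 0.0097]), 'z med/max', array([0.0647, 0.0711]))
rim (275, array([ 0.5821, -0.1514,  0.05  ,  0.5822, -0.1523,  0.0513]), 'z med/max', array([0.0679, 0.0747]))
[[1.0, -0.0, -0.001, 0.0], [-0.001, 0.289, -0.957, -0.162], [0.001, 0.957, 0.289, 0.079], [0.0, 0.0, 0.0, 1.0]] 341.6231024282558
```

>>> {"name": "send_rows", "arguments": {"moves": "87 -20 0 -32 0;87 -20 0 -32 0;87 -20 0 -32 0;87 -20 0 -32 0;87 -20 0 -32 0;87 -20 0 -32 0;87 -20 0 -32 0;87 -20 0 -32 0;87 -20 0 -32 0;87 -20 0 -32 0;87 -20 0 -32 0;87 0 0 0 0;87 0 0 0 0"}}

```text
time_s: 2.23
position: [0.4896, 0.2208, 0.2226]
tcp_rot: [[0.419, 0.0, -0.908], [0.908, 0.0, 0.419], [0.0, -1.0, -0.0]]
force: [-0.4, -0.3, 0.2]
opening: 1.002
```

Run:
```python
from h import *
st=read_state(); p=capture('wrist'); P=cloud(p,st); cv2.imwrite('pics/v2.png',p['image'])
print(st['position'])
for k in ['knob','collar']:
    for m in mark_of(p,k)[:2]: print(k,m['p'],m['pixel'],bydepth(p,*m['pixel'],st))
print('plate',hullcirc(P,(.489,.221),.07,.015,.03))
print('col',hullcirc(P,(.489,.221),.03,.039,.047))
print('knob',hullcirc(P,(.489,.221),.02,.064,.09),hullcirc(P,(.489,.221),.02,.053,.09))
```

```text
[0.48961173 0.22078966 0.22261779]
collar 0.96 [177.5, 318.0] [0.48263558 0.224824   0.06907889]
collar 0.71 [179.5, 320.7] [0.48538896 0.22636073 0.06940216]
plate (8026, array([0.4885, 0.2234, 0.0575, 0.4887, 0.2234, 0.058 ]), 'z med/max', array([0.0216, 0.0299]))
col (335, array([0.4884, 0.2234, 0.0165, 0.4884, 0.2233, 0.0168]), 'z med/max', array([0.0434, 0.0457]))
knob (239, array([0.4885, 0.2232, 0.0079, 0.4885, 0.2232, 0.0081]), 'z med/max', array([0.0696, 0.0716])) (275, array([0.4885, 0.2232, 0.008 , 0.4885, 0.2232, 0.0081]), 'z med/max', array([0.0695, 0.0716]))
```

View pics/v2.png

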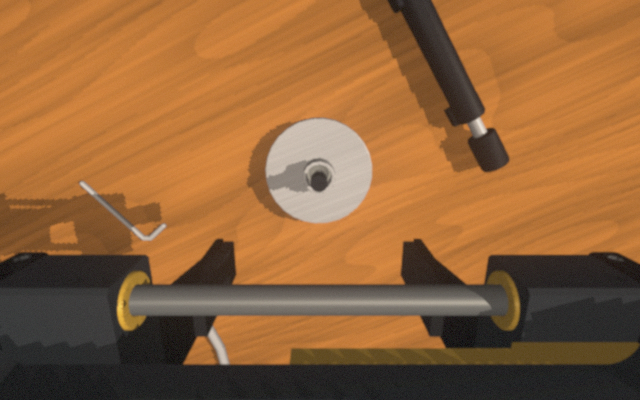

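Picture 2: the lids are centred between the fingers, with the knob at (180, 319). Going down onto the knob now.

>>> {"name": "send_rows", "arguments": {"moves": "87 1.4 28 1.7 0;87 0 28 0 0;87 0 28 0 0;60 0 28 0 0;40 0 26 0 0;40 0 18 0 0;40 0 12 0 0;40 0 6 0 0;40 0 0 0 0;40 0 0 0 0;30 0 0 0 0;0 0 0 0 0;0 0 0 0 0;0 0 0 0 0;0 0 0 0 0;0 0 0 0 0;0 0 0 0 0;0 0 0 0 0"}}

```text
time_s: 3.88
position: [0.4871, 0.2241, 0.0489]
tcp_rot: [[0.415, -0.0, -0.91], [0.91, -0.0, 0.415], [-0.001, -1.0, 0.0]]
force: [-0.5, -2.8, 5.5]
opening: 0.169
```

>>> {"name": "send_rows", "arguments": {"moves": "0 0 -3 0 0;0 0 -6 0 0;0 0 -10 0 0;0 0 -14 0 0;0 0 -16 0 0;0 0 -16 0 0;0 0 -16 0 0;0 0 -14 0 0;0 0 -10 0 0;0 0 -6 0 0;0 0 -3 0 0;0 0 0 0 0;0 0 0 0 0;0 0 0 0 0"}}

```text
time_s: 5.05
position: [0.4867, 0.2243, 0.1618]
tcp_rot: [[0.415, -0.002, -0.91], [0.91, -0.0, 0.415], [-0.001, -1.0, 0.001]]
force: [-0.1, 0.4, -3.5]
opening: 0.18
```

Run:
```python
from h import *
st=read_state(); print(st['position'],st['force'],st['opening'])
p=capture('wrist');P=cloud(p,st);q=capture('scene');Q=cloud(q)
cv2.imwrite('pics/v3.png',np.hstack([cv2.resize(p['image'],(400,250)),cv2.resize(q['image'][60:260,220:540],(400,250))]))
c=st['position'][:2]
for X in (P,Q): print(hullcirc(X,c,.062,.125,.142)); 
m=(np.hypot(P[...,0]-c[0],P[...,1]-c[1])<.06)&(P[...,2]>.12)&(P[...,2]<.145)
A=P[m]; s=np.linalg.lstsq(np.c_[A[:,:2]-c,np.ones(len(A))],A[:,2],rcond=None)[0]; print('tilt',s,len(A))
```

```text
[0.48669229 0.22430535 0.16175875] [-0.05513625  0.43739583 -3.52154212] 0.17982732651819056
(16653, array([0.4877, 0.2245, 0.0576, 0.488 , 0.2246, 0.0581]), 'z med/max', array([0.1344, 0.142 ]))
(641, array([0.4909, 0.2234, 0.0575, 0.4901, 0.2233, 0.0589]), 'z med/max', array([0.1345, 0.1418]))
tilt [ 0.0154598  -0.00939441  0.13481623] 16903
```

View pics/v3.png

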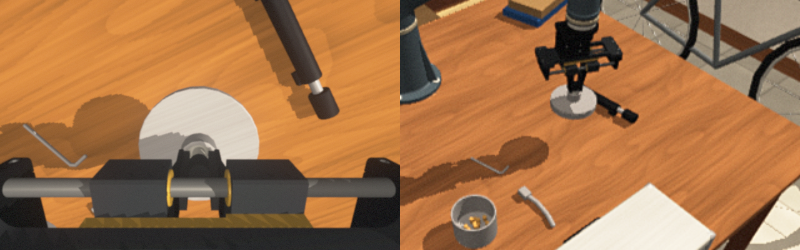

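Picture 3: both lids hang nested and level from the knob, and the force of -3.5 N fits their weight. I'll carry them beside the tin, so the wrist camera sees both the tin and the lid.

>>> {"name": "send_rows", "arguments": {"moves": "0 -5 0 -6 0;0 -9 0 -12 0;0 -14 0 -19 0;0 -18 0 -23 0;0 -18 0 -23 0;0 -18 0 -23 0;0 -18 0 -23 0;0 -18 0 -23 0;0 -18 0 -23 0;0 -18 0 -24 0;0 -14 0 -19 0;0 -9 0 -13 0;0 -5 0 -7 0;0 -1 0 -3 0;0 0 0 0 0;0 0 0 0 0;0 0 0 0 0"}}

```text
time_s: 6.57
position: [0.6297, -0.0405, 0.1624]
tcp_rot: [[0.414, -0.001, -0.91], [0.91, 0.001, 0.414], [0.0, -1.0, 0.002]]
force: [-0.1, 0.9, -2.5]
opening: 0.173
```

Run:
```python
from h import *
st=read_state(); print(st['position'],st['force'],st['opening'])
p=capture('wrist');P=cloud(p,st); q=capture('top');Q=cloud(q); s=capture('scene');S=cloud(s)
cv2.imwrite('pics/v4.png',np.hstack([p['image'],q['image'][100:300,300:500].repeat(2,0).repeat(2,1)])[:, :][:, ::1])
im=cv2.imread('pics/v4.png'); cv2.imwrite('pics/v4.png',cv2.resize(im,(800,int(400*800/im.shape[1]))))
c=st['position'][:2]; R=np.array(st['tcp_rot'])
for n,X in zip('wts',(P,Q,S)):
    a=hullcirc(X,c,.065,.125,.15); b=hullcirc(X,(.5803,-.1513),.06,.062,.085); print(n,'lid',a,'tin',b)
    d=np.r_[b[1][:2]-a[1][:2],0]; print(' delta tool lid->tin',R.T@d*1e3,' tcp->tin',R.T@np.r_[b[1][:2]-c,0]*1e3)
```

```text
[ 0.62970785 -0.04050448  0.16240148] [-0.12568099  0.85816094 -2.5284991 ] 0.17313178330987342
w lid (17018, array([ 0.6307, -0.0403,  0.0576,  0.6308, -0.0404,  0.0581]), 'z med/max', array([0.135, 0.15 ])) tin (2628, array([ 0.5804, -0.1505,  0.0498,  0.5804, -0.1509,  0.0505]), 'z med/max', array([0.0687, 0.0718]))
 delta tool lid->tin [-1.21136606e+02 -1.02592596e-02  2.29439489e-01]  tcp->tin [-1.20540163e+02 -1.15116350e-02 -5.89356158e-01]
t lid 4 tin (113, array([ 0.5783, -0.1529,  0.0483,  0.5756, -0.1613,  0.0478]), 'z med/max', array([0.0703, 0.0753]))Traceback (most recent call last):
  File "<stdin>", line 9, in <module>
TypeError: 'int' object is not subscriptable
```

View pics/v4.png

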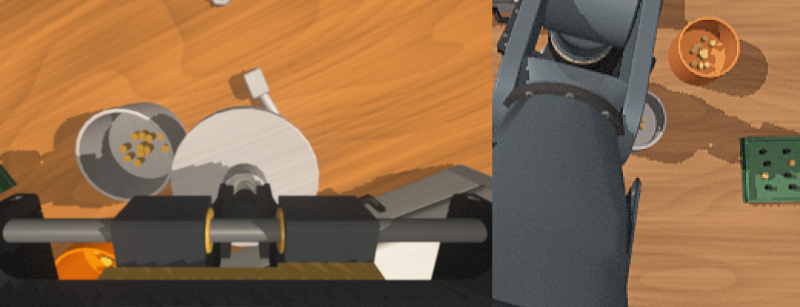

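Picture 4: the grey steel tin, with brass caps, is left of the held lid at (130, 150). The orange one is behind the bars, so there's no confusion. Shift: x −120.8, z 0.

>>> {"name": "send_rows", "arguments": {"moves": "0 -5 0 0 0;0 -10 0 0 0;0 -16 0 0 0;0 -20 0 0 0;0 -20 0 0 0;0 -18 0 0 0;0 -14 0 0 0;0 -10 0 0 0;0 -5.8 0 0 0;0 -2 0 0 0;0 0 0 0 0;0 0 10 0 0;0 0 12 0 0;0 0 8 0 0;0 0 4 0 0;0 0 0 0 0;0 0 0 0 0;0 0 0 0 0"}}

```text
time_s: 8.22
position: [0.581, -0.1519, 0.1288]
tcp_rot: [[0.415, 0.001, -0.91], [0.91, -0.0, 0.415], [-0.0, -1.0, -0.001]]
force: [0.4, -0.1, -2.9]
opening: 0.171
```

Run:
```python
from h import *
st=read_state(); print(st['position'],st['force'],st['opening'])
p=capture('wrist');P=cloud(p,st);s=capture('scene');S=cloud(s);R=np.array(st['tcp_rot'])
c=st['position'][:2]
for n,X in zip('ws',(P,S)):
    a=hullcirc(X,c,.065,.092,.109); print(n,'lid',a)
print('tcp->tin',R.T@np.r_[np.array([.5804,-.1507])-c,0]*1e3)
```

```text
[ 0.58100948 -0.15190924  0.12882942] [ 0.36403768 -0.12541505 -2.90487268] 0.1712360701549511
w lid (16640, array([ 0.5822, -0.1517,  0.0577,  0.5824, -0.1517,  0.0582]), 'z med/max', array([0.1014, 0.109 ]))
s lid (1003, array([ 0.585 , -0.1523,  0.0576,  0.5848, -0.152 ,  0.0585]), 'z med/max', array([0.1023, 0.109 ]))
tcp->tin [ 8.47808086e-01 -8.96484832e-04  1.05591186e+00]
```

>>> {"name": "send_rows", "arguments": {"moves": "0 0 0 2 0;0 0 4 0 0;0 0 5 0 0;0 0 5 0 0;0 0 4 0 0;0 0 3 0 0;0 0 0 0 0;0 0 0 0 0;0 0 0 0 0"}}

```text
time_s: 9.07
position: [0.5789, -0.1512, 0.1076]
tcp_rot: [[0.415, 0.0, -0.91], [0.91, -0.0, 0.415], [0.0, -1.0, -0.0]]
force: [0.5, 0.1, -2.8]
opening: 0.175
```

Freely inside the mouth, with about 2.7 mm to go.

>>> {"name": "send_rows", "arguments": {"moves": "0 0 1 0 0;0 0 1 0 0;0 0 1 0 0;0 0 0 0 0;0 0 0 0 0;0 0 0 0 0"}}

```text
time_s: 9.57
position: [0.5788, -0.1513, 0.1049]
tcp_rot: [[0.415, 0.0, -0.91], [0.91, -0.0, 0.415], [-0.0, -1.0, -0.001]]
force: [-1.9, -0.8, 0.6]
opening: 0.173
```

>>> {"name": "send_rows", "arguments": {"moves": "0 0 0.7 0 0;0 0 0 0 0;0 0 0 0 0;0 0 0 0 0"}}

```text
time_s: 9.9
position: [0.5789, -0.1513, 0.1049]
tcp_rot: [[0.415, 0.001, -0.91], [0.91, -0.001, 0.415], [-0.0, -1.0, -0.001]]
force: [-0.9, 0.3, 5.1]
opening: 0.174
```

Run:
```python
from h import *
st=read_state(); print(st['position'],st['force'],st['moment'],st['opening'])
p=capture('wrist');P=cloud(p,st);s=capture('scene');S=cloud(s);c=st['position'][:2]
for n,X in zip('ws',(P,S)): print(n,hullcirc(X,c,.065,.07,.086))
A=P[(np.hypot(P[...,0]-c[0],P[...,1]-c[1])<.056)&(P[...,2]>.07)&(P[...,2]<.086)]
print(np.linalg.lstsq(np.c_[A[:,:2]-c,np.ones(len(A))],A[:,2],rcond=None)[0])
cv2.imwrite('pics/v5.png',np.hstack([p['image'],cv2.resize(s['image'][200:300,220:320],(400,400))])[:, :])
im=cv2.imread('pics/v5.png'); cv2.imwrite('pics/v5.png',cv2.resize(im,(780,300)))
```

```text
[ 0.57887509 -0.15130992  0.10489531] [-0.89259113  0.25580666  5.14251581] [ 0.08055419  0.33773342 -0.00280408] 0.17392325719941945
w (16699, array([ 0.5798, -0.151 ,  0.0575,  0.5799, -0.151 ,  0.058 ]), 'z med/max', array([0.0775, 0.086 ]))
s (972, array([ 0.5827, -0.1515,  0.0576,  0.5827, -0.1518,  0.0587]), 'z med/max', array([0.0783, 0.0856]))
[ 0.00806856 -0.00240896  0.07785039]
```

View pics/v5.png

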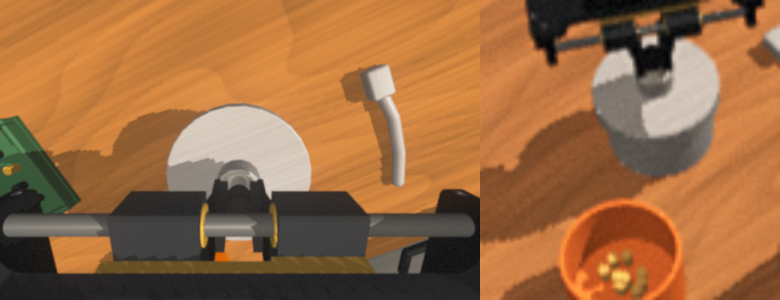

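Picture 5: the lids sit flush and level on the tin, plate at 78 mm, with the push now upward. Letting go of the knob.

>>> {"name": "send_rows", "arguments": {"moves": "30 0 0 0 0;60 0 0 0 0;60 0 0 0 0;60 0 0 0 0;60 0 0 0 0;60 0 0 0 0;60 0 0 0 0;60 0 0 0 0;60 0 0 0 0"}}

```text
time_s: 10.75
position: [0.5787, -0.1511, 0.1038]
tcp_rot: [[0.415, -0.0, -0.91], [0.91, 0.0, 0.415], [0.0, -1.0, 0.0]]
force: [-0.2, -0.7, 0.4]
opening: 0.672
```

Run:
```python
from h import *
st=read_state(); print(st['position'],st['force'],st['opening'])
p=capture('wrist');P=cloud(p,st);s=capture('scene');S=cloud(s);c=st['position'][:2];R=np.array(st['tcp_rot'])
for n,X in zip('ws',(P,S)): print(n,hullcirc(X,c,.065,.07,.086),hullcirc(X,c,.02,.096,.103),hullcirc(X,c,.012,.118,.13))
```

```text
[ 0.57872136 -0.15113746  0.10379239] [-0.19440433 -0.7189933   0.3817728 ] 0.671608738044451
w (18399, array([ 0.58  , -0.1509,  0.0577,  0.58  , -0.1512,  0.0581]), 'z med/max', array([0.0775, 0.086 ])) (1116, array([ 0.5797, -0.1509,  0.0167,  0.5798, -0.151 ,  0.0172]), 'z med/max', array([0.0992, 0.1014])) (784, array([ 0.5785, -0.1504,  0.0073,  0.5788, -0.151 ,  0.0081]), 'z med/max', array([0.1253, 0.1274]))
s (976, array([ 0.5818, -0.1513,  0.0579,  0.5812, -0.1521,  0.0594]), 'z med/max', array([0.0784, 0.0851])) (52, array([ 0.5818, -0.1514,  0.0168,  0.5815, -0.151 ,  0.0176]), 'z med/max', array([0.0993, 0.1029])) (32, array([ 0.582 , -0.1513,  0.0075,  0.5825, -0.1513,  0.0084]), 'z med/max', array([0.1261, 0.1293]))
```

Released: the plate is still at 78 mm and the knob is on the tin's axis. Lowering round the collar and gripping it.

>>> {"name": "send_rows", "arguments": {"moves": "60 0.5 4 -0.8 0;60 0 6 0 0;60 0 6 0 0;60 0 4 0 0;60 0 2 0 0;60 0 0 0 0;60 0 0 0 0;45 0 0 0 0;38 0 0 0 0;20 0 0 0 0;20 0 0 0 0;20 0 0 0 0;20 0 0 0 0;20 0 0 0 0;20 0 0 0 0"}}

```text
time_s: 12.1
position: [0.5797, -0.1511, 0.082]
tcp_rot: [[0.415, 0.0, -0.91], [0.91, -0.0, 0.415], [-0.0, -1.0, -0.0]]
force: [0.7, -0.6, 1.2]
opening: 0.386
```

>>> {"name": "send_rows", "arguments": {"moves": "20 0 -2 0 0;20 0 -3 0 0;20 0 -4 0 0;20 0 -5 0 0;20 0 -5 0 0;20 0 -6 0 0;20 0 -7 0 0;20 0 -8 0 0;20 0 -9 0 0;20 0 -9 0 0;20 0 -9 0 0;20 0 -9 0 0;20 0 -8 0 0;20 0 -7 0 0;20 0 -5 0 0;20 0 -3 0 0;20 0 -1 0 0;20 0 0 0 0;20 0 0 0 0;20 0 0 0 0"}}

```text
time_s: 13.77
position: [0.5793, -0.1509, 0.1813]
tcp_rot: [[0.415, -0.001, -0.91], [0.91, 0.0, 0.415], [-0.0, -1.0, 0.001]]
force: [0.3, 0.2, -2.2]
opening: 0.385
```

Run:
```python
from h import *
st=read_state(); print(st['position'],st['force'],st['opening'])
p=capture('wrist');P=cloud(p,st);s=capture('scene');S=cloud(s);c=st['position'][:2]
print('outer w/s',hullcirc(P,c,.065,.17,.186),hullcirc(S,c,.065,.17,.186))
A=P[(np.hypot(P[...,0]-c[0],P[...,1]-c[1])<.056)&(P[...,2]>.16)&(P[...,2]<.19)]
if len(A)>20: print('tilt',np.linalg.lstsq(np.c_[A[:,:2]-c,np.ones(len(A))],A[:,2],rcond=None)[0])
print('inner s',hullcirc(S,(.582,-.1514),.06,.066,.085),'knob',hullcirc(S,(.582,-.1514),.02,.1,.135))
cv2.imwrite('pics/v6.png',cv2.resize(s['image'][170:310,200:380],(800,600)))
```

```text
[ 0.57932506 -0.15086439  0.18128922] [ 0.27399706  0.15649603 -2.154029  ] 0.3853377462567817
outer w/s (20816, array([ 0.5797, -0.1503,  0.0576,  0.5798, -0.1502,  0.0579]), 'z med/max', array([0.1768, 0.186 ])) (974, array([ 0.5846, -0.1516,  0.0564,  0.5828, -0.1504,  0.0585]), 'z med/max', array([0.1776, 0.186 ]))
tilt [ 0.00867398 -0.00200881  0.17743398]
inner s (621, array([ 0.5836, -0.1522,  0.0487,  0.5834, -0.1523,  0.0499]), 'z med/max', array([0.0743, 0.085 ])) knob 0
```

View pics/v6.png

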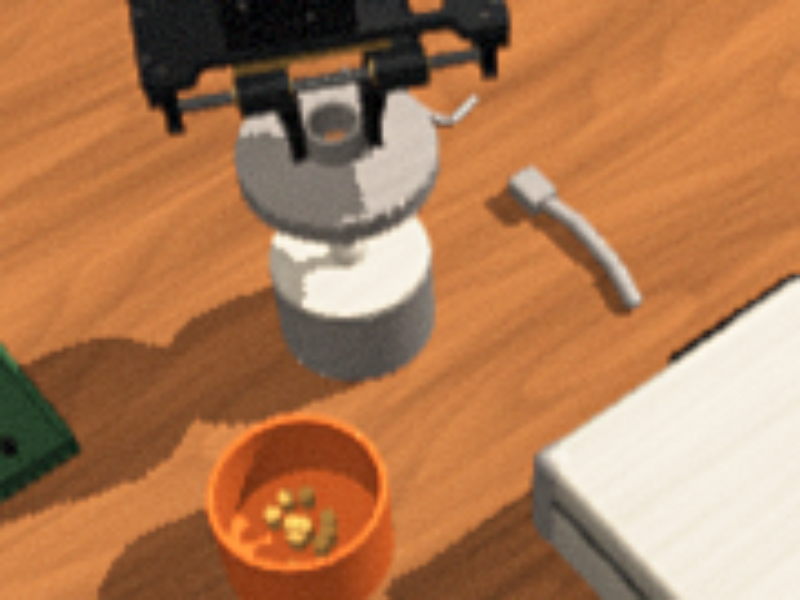

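Picture 6: the outer lid hangs level in the fingers at about (340, 160), clear above the inner lid. The inner lid is seated flat on the tin at (350, 265), top at 74 mm. Handing in.

```bash
python3 -c "
from rig import *
print(hand_in())"
```

```text
the job is handed in; nothing more can be done
None
```

The job is handed in: the inner lid is on the tin and the gripper is holding the outer lid above it for you to take. I picked both lids up by the knob and lowered them onto the grey steel tin until the push turned upward. Then I let go of the knob, took the outer lid by its collar and lifted it straight up about 99 mm.

**Outer lid:** its top plate reads about 177 mm high, so its origin is about 0.173 m above the table. It is level to about 0.01 rad, and the gripper is shut on the collar at about 33.5 mm. The wrist reads about 2.2 N of load.

**Inner lid:** its disc top reads 74 mm, which is the seated height. Just after I let go, the knob was within about 1 mm of the tin's axis in the scene camera. The last scene fit put the disc at most 2 mm off, though the outer lid partly hid it.

**Checks that failed or fell short:**
- The final knob check found no points, because the outer lid hid it from the scene camera.
- The wrist and scene cameras differed by 2–5 mm in x throughout, so I used differences within one camera for the fit.
- The bystanders were only looked at in the pictures, not measured at the end. The last picture shows the brake lever, part of the tray and the tip of the hex key, apparently undisturbed; the pump is out of frame.

The run took about 14 s, and no verdict was reported.

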